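# Rock the angle gauge to its red mark on the pleat former

## Task

Slide the angle gauge out from under the lips of its blue parking rail, then stand the middle of its foot level and square across the brass crest bar of the pleat former. Then rock it sideways on the bar until its swinging black pointer settles on the red mark of the dial, and finish holding it there, still in the gripper, with the foot pressing the cushioned bar down lightly (about half of its travel, not bottomed out). Leave the marker pen, folding stick and foil roll alone.

Things in the scene. Friction and masses are not known exactly. Their poses are not given: they have to be found in the camera images.
- gauge: Pendulum angle gauge, about 0.4 kg, loose, starts parked in the rail. Origin: centre of the underside of its foot; x = the way the dial faces, y = along the foot, z up. Grey foot 34 (x) x 140 (y) x 10 mm (z). Round grey dial body, 124 mm across, 14 mm thick, its centre 86 mm above the origin, white face on the +x side. Dial and foot are centred on x = y = 0.
- gauge_handle (a point): Where to grip the gauge, 176 mm above its origin, on its z axis: in the orange handle block on top of the dial, 18 (x) x 26 (y) mm, from z = 146 to 201 mm. Grip from above across the 26 mm width (along the gauge's y).
- pointer (a joint): Angle (rad) of the black swinging pointer against the dial. A weighted pendulum pivoted at the dial centre; it hangs plumb and settles within about 1 s. 0 when the gauge is level; when the gauge is rolled by an angle a about its own +x axis (its +y end rises for positive a) it reads a.
- index (a joint): Angle (rad) of the red mark on the dial, same zero and sense as pointer, 0.19 to 0.36: roll the gauge by this much about its +x axis to bring the pointer onto it. A red strip 9 mm wide that stays where it is. Seen facing the dial it lies left of the bottom, and the gauge's right end must rise.
- pointer_tip (a point): Tip of the black pointer, 54 mm from the dial centre.
- index_tip (a point): Middle of the outer end of the red mark, 54 mm from the dial centre; coincides with pointer_tip when the pointer is on the mark.
- rail: Parking rail, fixed: dark steel floor plate 66 mm (x) wide, 8 mm thick, from y = -77 to +178 mm, with blue cheeks 40 mm apart and blue lips. Origin on the bench under its channel; x and y like those of the parked gauge, whose foot starts on the plate (z = 8 mm) centred at y = 0 to +20 mm. The -y end is closed: slide the gauge out towards +y.
- rail_exit (a point): Point on the rail's floor plate (rail x = 0, y = 102, z = 8 mm): with its foot centred here the gauge is clear of the lips and may be lifted. The lips (underside 25, top 30 mm above the bench, 24 mm apart) reach over the foot's edges from rail y = -73 to +15 mm, so its centre must pass y = +85 mm. Lifted 3 mm the foot slides free.
- former: Pleat former, fixed to the bench: wooden block 96 (x) x 130 (y) x 55 mm high. Origin: centre of the underside; x = along the pleats. Two low copper pleats run along x at y = +40 (top at 62 mm) and y = -40 (top at 68 mm), the higher crest bar between them. The gauge belongs on it with its x axis along the former's x axis.
- ridge_top (a point): Middle of the top line of the brass crest bar, where the gauge's foot is to stand: 100 mm above the former's origin when not pressed, over the former's middle. The bar is round, radius 12 mm, 90 mm long, along the former's x.
- ridge (a joint): How far the crest bar is pressed down on its rubber cushion (m): 0 free, 0.010 bottomed out. It starts to give at about 1.3 N and takes 0.9 N more per mm.
- marker: Black marker pen, 135 mm long, 19 mm thick, lying on the bench. Bystander.
- fold_stick: Flat dark wooden folding stick, 174 x 24 x 6 mm, lying on the bench. Bystander.
- foil_roll: Upright bright metal foil roll, 90 mm across, 200 mm tall. Bystander.
Not all that is in view belongs to the job. What is meant by the former is not green, and is the smaller of those in its own colour.

How it is judged:
By the outcome, as a careful person would: the job done as asked, in the order asked, and still so for the second after the job is handed in, while the arm keeps its last pose, push and grip.
It also fails if it takes over 58 s, if anything falls off the work surface, if the arm or the gripper's body presses on something with over 40 N, if the wrist force passes 120 N, or if a joint passes its speed limit or range.

## Robot

A 7-joint arm with a two-finger parallel gripper is mounted at the origin on the work surface. World frame = base frame: x ahead of the robot, y to its left, z up, the work surface at z = 0. Lengths are in mm, angles in rad, forces in N, time in s.
With the tool pointing down it reaches from about 425 to 950 mm from the base axis. Payload 16.7 kg.
Tool frame: the origin (TCP) lies on the centre line of the jaws, within the pads' length; the fingertips stand tcp_to_tips ahead of it and the grasp point (between the pads) lies 6 mm ahead of it (tcp_to_tips is the distance from the TCP to the fingertips, in mm); z points along the fingers, y is the direction in which the jaws open and shut (so a half turn about z gives the same grasp; the last joint's range is limited). The gripper opens to 94 mm and grips with 3 to 60 N. Pads are 16 mm wide; open, the fingers measure 119 mm over their backs; the gripper's body (75 mm by 177 mm) begins 78 mm behind the grasp point.
Start: joints at [-1.494, 0.426, 0.074, 1.606, -0.034, 1.111, -0.067], TCP at [151.131, 657.826, 230.467] pointing down, gripper open.
Joint ranges: [-2.85, 2.85], [-0.5, 2.14], [-1.23, 1.37], [0.21, 2.46], [-1.02, 4.16], [0.16, 2.05], [-2.73, 2.73]. Speed limits (rad/s): [1.89, 1.89, 2.39, 2.39, 3.01, 3.01, 3.01].

## Interface

Orientations are given as a rotation vector (axis times angle).
In Python, from cell import get_obs, capture, get_calibration, job_done, tcp_to_tips gives the robot as it stands. The module is installed in compiled form; this text tells all that it offers.
- The arm moves only by the tool step_arm, never from a script. Its argument "targets" is a list of rows, each an object of numbers: "x", "y", "z": the shift along the world's x, y, z each as a share of 3 cm, from -1 to 1; "roll": the turn about the world's z as a share of 8 degrees, from -1 to 1. In form: [{"x": .., "y": .., "z": .., "roll": ..}, ...]. A call has 1 to 12 rows; each row shifts and turns the commanded pose from where the row before left it; what a row does not reach is not made up. A row lasts 1/8 s, in which the tool goes at most 62.5 mm and 10.7 degrees, less where a joint would pass 70% of its speed; a pose out of reach is approached as far as the arm can. A call with a number of a shift or a turn outside -1 to 1 is refused whole. A call with a gripper value outside its range is refused whole. "hand" is the opening, from -1 (shut) to 1 (fully open), set as the call begins (left out, the last holds). The fingers move at their own pace and stop on an object; "squeeze" is the grip in N (left out, the last holds). Time passes only in rows, so rows that do not move let the fingers close. It gives the time, the measured TCP pose, the force and the opening at its end, in the units of the state.
- get_obs(): the state, without advancing time (a new reading comes with each control period).
- capture(name): name is "side" or "top" or "wrist"; returns (picture, depth): 420x560x3 uint8, red, green, blue; 420x560 float32, mm along the optical axis (not along the pixel's ray), 0 where there is no reading.
- get_calibration(name): a dict with "fx", "fy", "cx", "cy" (pixels), "dist" ([k1, k2, p1, p2, k3] as OpenCV has them; the pictures are not rectified), "position" and "attitude" of the camera in the world. Camera axes: x right, y up, looking along -z (the intrinsics and any distortion apply to the point x, -y, -z); pixel columns grow to the right and rows downward; lengths in mm; the calibration is good to about 2 mm. A picture is of the moment at which its call begins: read the wrist's pose just before it. get_calibration takes no time and is no camera call; for the wrist camera it gives the pose at the moment of the call.
- job_done(): hands the job in, once; it reports no verdict.
The state is a dict: "clock": time; "joint_positions": joint angles; "dq": joint speeds; "joint_torque": joint torques, N m; "eef_pos": TCP position; "tcp_rot": TCP orientation; "contact_force": force on the tool from outside, world axes, zero at the start; "ft_torque": the same for the moment, N m; "width": finger opening in mm.
Only numpy, scipy, OpenCV 4.12 (cv2) and the standard library are available. Lean on these libraries where they do the work, as an engineer would, in place of code of your own. Each camera call takes 0.05 s, during which the arm holds its last target.

## Working session

There is one attempt and no reset: what is moved stays moved. The work goes in short steps, Python scripts to look and compute and a tool call to move; the robot and the scene stay as the last step left them, time stands still between calls to the robot, and variables do not carry over. Pictures are saved under pics/ and viewed, and the job is handed in when it is done.

Besides the shell and the picture viewer there is one more tool, called after "Request:" by a JSON object that holds its "op" and its "data". step_arm: Moves the arm, as the interface text tells. Its arguments: {"type":"object","properties":{"targets":{"type":"array","items":{"type":"object","properties":{"x":{"type":"number","minimum":-1,"maximum":1},"y":{"type":"number","minimum":-1,"maximum":1},"z":{"type":"number","minimum":-1,"maximum":1},"roll":{"type":"number","minimum":-1,"maximum":1}}}},"hand":{"type":"number"},"squeeze":{"type":"number"}},"required":["targets"]}

```bash
ls; mkdir -p pics; cat > h.py <<'E'
import numpy as np, cv2
from scipy.spatial.transform import Rotation as R
from cell import *
def rot(c):
    a=np.array(c["attitude"],float)
    if a.shape==(3,3): return a
    return R.from_rotvec(a).as_matrix() if a.size==3 else R.from_quat(a).as_matrix()
def px2w(c,D,u,v,d=None):
    K=np.array([[c["fx"],0,c["cx"]],[0,c["fy"],c["cy"]],[0,0,1]])
    p=cv2.undistortPoints(np.array([[[u,v]]],float),K,np.array(c["dist"],float))[0,0]
    if d is None: d=D[int(round(v)),int(round(u))]
    return rot(c)@np.array([p[0]*d,-p[1]*d,-d])+np.array(c["position"])
def w2px(c,P):
    K=np.array([[c["fx"],0,c["cx"]],[0,c["fy"],c["cy"]],[0,0,1]])
    q=(np.atleast_2d(P)-np.array(c["position"]))@rot(c)
    q=q*[1,-1,-1]
    return cv2.projectPoints(q,np.zeros(3),np.zeros(3),K,np.array(c["dist"],float))[0][:,0]
def cloud(c,D):
    K=np.array([[c["fx"],0,c["cx"]],[0,c["fy"],c["cy"]],[0,0,1]])
    vv,uu=np.mgrid[:D.shape[0],:D.shape[1]]
    p=cv2.undistortPoints(np.stack([uu.ravel(),vv.ravel()],1).astype(float)[:,None],K,np.array(c["dist"],float))[:,0]
    d=D.ravel()
    P=np.stack([p[:,0]*d,-p[:,1]*d,-d],1)@rot(c).T+np.array(c["position"])
    P[d==0]=np.nan
    return P.reshape(D.shape+(3,))
def snap(name,tag):
    c=get_calibration(name); I,D=capture(name)
    cv2.imwrite(f"pics/{tag}.png",I[:,:,::-1]); np.savez(f"{tag}.npz",I=I,D=D); 
    import pickle; pickle.dump(c,open(f"{tag}.pkl","wb"))
    return c,I,D
def load(tag):
    import pickle; z=np.load(f"{tag}.npz"); return pickle.load(open(f"{tag}.pkl","rb")),z["I"],z["D"]
E
python3 - <<'E'
from h import *
for n in("side","top","wrist"):
    c,I,D=snap(n,n+"0"); print(n,c)
print(get_obs(), tcp_to_tips if not callable(tcp_to_tips) else tcp_to_tips())
E
```

```text
pics
side {'fx': 418.8645896780201, 'fy': 418.8645896780201, 'cx': 284.5761318163167, 'cy': 210.2837357243981, 'dist': array([-0.07859859,  0.        ,  0.        ,  0.        ,  0.        ]), 'position': array([  91.38667623, -698.60336801,  693.44342552]), 'attitude': array([ 0.89792928, -0.30882201, -0.63446484])}
top {'fx': 526.122865824051, 'fy': 526.122865824051, 'cx': 275.76602132236104, 'cy': 203.59893310924716, 'dist': array([0.04222525, 0.        , 0.        , 0.        , 0.        ]), 'position': array([ 270.42974906,  -81.07449039, 1462.28147026]), 'attitude': array([ 0.15367463, -0.16990185, -1.70301422])}
wrist {'fx': 291.14277935789335, 'fy': 291.14277935789335, 'cx': 285.72744674935166, 'cy': 209.49213634439897, 'dist': array([-0.05056961,  0.        ,  0.        ,  0.        ,  0.        ]), 'position': array([ 85.80757738, 672.95803306, 384.68576436]), 'attitude': array([-0.20508856, -0.15920846,  1.33716917])}
{'clock': 0.15, 'joint_positions': array([-1.49451407,  0.42660519,  0.07390041,  1.6064429 , -0.0341027 ,
        1.11077845, -0.06712437]), 'dq': array([-0.00096457, -0.00359803, -0.00048394, -0.00217077, -0.00117229,
       -0.00115557,  0.00141964]), 'joint_torque': array([ 5.73366968e-03, -9.36276126e+01,  3.67042288e+00, -4.54431152e+01,
       -4.86052106e-02,  1.79101015e-02,  1.77216216e-04]), 'eef_pos': array([151.09098561, 657.56267762, 229.93408596]), 'tcp_rot': array([-3.54053489e-01, -3.12154707e+00,  1.52822345e-03]), 'contact_force': array([-0.68129854,  0.26667149,  0.48914393]), 'ft_torque': array([ 0.01296257, -0.01061151, -0.01488135]), 'width': 93.99527314403792} 25.0
```

View pics/side0.png

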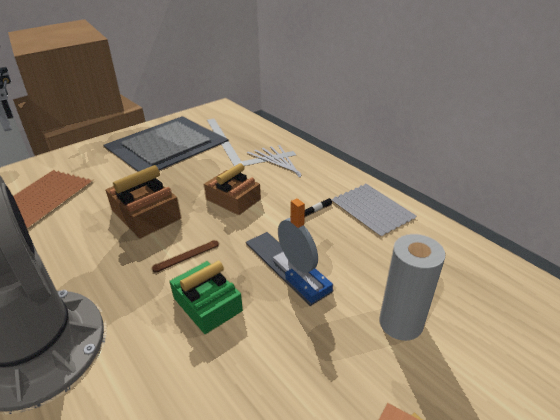

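View pics/top0.png

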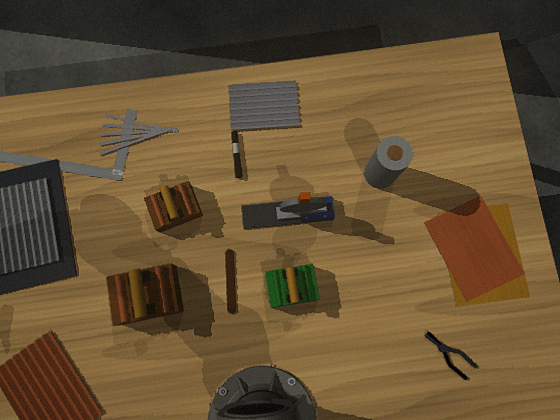

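View pics/wrist0.png

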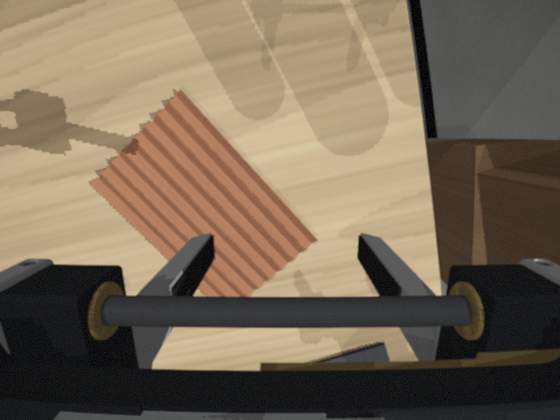

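Side: the gauge is at about (297,250) with its handle at (297,212). The small brown former is at (232,188), with a green decoy at (205,293) and a large brown decoy at (143,200). Top: the gauge is at (305,205) and the small brown former at (172,205). Next I measure them.

```bash
python3 - <<'E'
from h import *
c,I,D=load("top0")
cv2.imwrite("pics/t1.png",cv2.resize(I[150:260,130:350,::-1],None,fx=3.6,fy=3.6,interpolation=cv2.INTER_CUBIC))
P=cloud(c,D)
cs,Is,Ds=load("side0"); Ps=cloud(cs,Ds)
cv2.imwrite("pics/s1.png",cv2.resize(Is[150:320,195:345,::-1],None,fx=3.5,fy=3.5,interpolation=cv2.INTER_CUBIC))
# handle orange
for n,I_,P_ in(("top",I,P),("side",Is,Ps)):
    h=cv2.cvtColor(I_,cv2.COLOR_RGB2HSV); m=(h[...,0]>5)&(h[...,0]<16)&(h[...,1]>200)&(h[...,2]>120)
    q=P_[m]; q=q[(q[:,2]>140)&(q[:,2]<230)]; print(n,len(q),q.min(0),q.max(0),np.median(q,0))
# former region
r=np.zeros(D.shape,bool); r[175:235,138:208]=True
for lo,hi in((57,72),(90,108)):
    q=P[r&(P[...,2]>lo)&(P[...,2]<hi)]; print(lo,len(q),q.mean(0),np.percentile(q[:,2],[5,50,95]))
b=P[350:,100][20]; print("bench",P[300,350],P[150,330])
E
```

```text
top 63 [ 528.55029841 -195.05106027  202.91647317] [ 544.53254314 -171.06380571  214.71512935] [ 536.35380123 -184.39795168  208.6113693 ]
side 5 [ 527.35771705 -194.83374425  206.21481902] [ 540.78606518 -179.63001657  208.07178811] [ 528.21262035 -192.26010617  207.88616653]
57 591 [593.38682554 163.06640731  62.56763029] [57.22424932 61.85136771 70.09692565]
90 279 [592.67320902 165.9443231   97.0854559 ] [ 91.27303645  97.14907616 102.55438406]
bench [ 274.28639055 -279.33996933    7.08606504] [ 703.84835749 -294.36955381   -2.05540571]
```

View pics/t1.png

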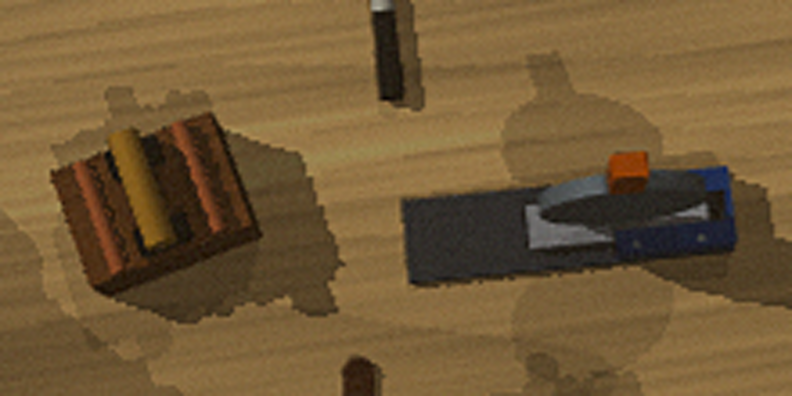

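View pics/s1.png

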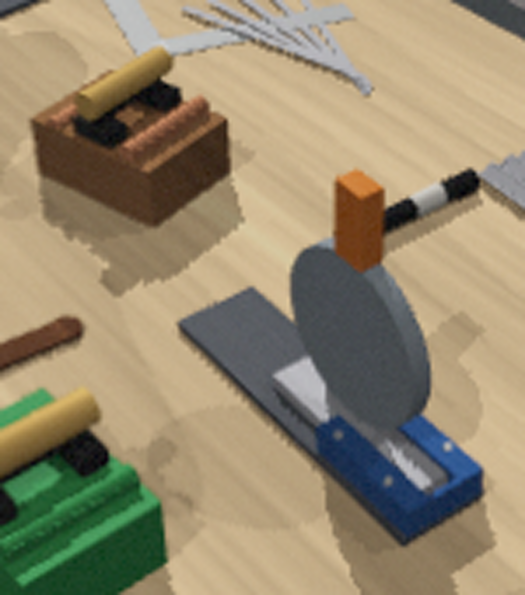

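```bash
cat >> h.py <<'E'
def ray(c,u,v,z):
    a=np.array(c["position"]); b=px2w(c,None,u,v,d=1000.)
    return a+(b-a)*(z-a[2])/(b[2]-a[2])
E
python3 - <<'E'
from h import *
c,I,D=load("top0"); P=cloud(c,D)
cs,Is,Ds=load("side0"); Ps=cloud(cs,Ds)
def t(u,v,z): return ray(c,130+(u+.5)/3.6-.5,150+(v+.5)/3.6-.5,z)
def s(u,v,z): return ray(cs,195+(u+.5)/3.5-.5,150+(v+.5)/3.5-.5,z)
F=[t(52,173,55),t(210,115,55),t(262,235,55),t(100,294,55)]
print("former",np.round(F,1),np.mean(F,0))
for i in range(4):
    d=F[(i+1)%4]-F[i]; print(np.linalg.norm(d),np.degrees(np.arctan2(d[1],d[0])))
print("former side", s(36,120,55),s(153,180,55),s(228,122,55))
# bar ends top line
print("bar", t(123,131,98),t(158,248,98))
rl=[t(402,200,8),t(412,283,8)]; print("rail left corners",rl,np.linalg.norm(rl[0]-rl[1]))
rr=[t(730,167,30),t(736,248,30)]; print("rail right",rr)
print("side rail", s(180,325,8),s(252,288,8),s(404,545,8))
print("handle top t",[t(*q,209) for q in((609,155),(648,152),(648,176),(609,178))])
print("handle top s",[s(*q,209) for q in((335,182),(357,171),(384,185),(362,196))])
# pleats height in former frame
ctr=np.mean(F,0)[:2]; d=F[0]-F[1]; a=np.arctan2(d[1],d[0]); y=np.array([np.cos(a),np.sin(a)]); x=np.array([y[1],-y[0]])
print("x dir if y ~ +world y",x, "yaw",np.degrees(np.arctan2(x[1],x[0])))
for n,Q in(("t",P),("s",Ps)):
    q=Q.reshape(-1,3); q=q[np.isfinite(q[:,0])]
    lx=(q[:,:2]-ctr)@x; ly=(q[:,:2]-ctr)@y
    for yy in(-40,0,40):
        m=(abs(lx)<38)&(abs(ly-yy)<3)&(q[:,2]>30); print(n,yy,m.sum(),np.median(q[m,2]),q[m,2].std()/m.sum()**.5)
    m=(abs(lx)<40)&(abs(abs(ly)-58)<5)&(q[:,2]>30); print(n,"block",np.median(q[m,2]))
E
```

```text
former [[623.2 238.6  55. ]
 [651.7 115.3  55. ]
 [553.5  86.3  55. ]
 [525.7 211.2  55. ]] [588.52133588 162.85862013  55.        ]
126.52788203361699 -76.94634958765583
102.43543759139052 -163.5283218527915
128.02546090479987 102.56236140174717
101.26065353323509 15.665482538642733
former side [534.11536355 213.10592627  55.        ] [559.90839823  83.08595222  55.        ] [650.93118277 111.39586368  55.        ]
bar [636.83974959 174.20120062  98.        ] [545.79925687 157.35078812  98.        ]
rail left corners [array([575.46774893, -19.73540779,   8.        ]), array([509.1630195 , -19.22693716,   8.        ])] 66.3066790599107
rail right [array([ 561.51058654, -275.27261709,   30.        ]), array([ 498.08640605, -269.69229893,   30.        ])]
side rail [508.98227225 -20.58104441   8.        ] [573.493982   -20.28193323   8.        ] [ 497.34256864 -272.83893847    8.        ]
handle top t [array([ 544.73581513, -171.1542115 ,  209.        ]), array([ 543.12869453, -197.64641258,  209.        ]), array([ 526.66759183, -195.13951271,  209.        ]), array([ 528.95722432, -168.81740975,  209.        ])]
handle top s [array([ 525.74895282, -173.68445636,  209.        ]), array([ 542.46664247, -173.37052142,  209.        ]), array([ 545.27950883, -193.75513006,  209.        ]), array([ 528.75421512, -193.8588791 ,  209.        ])]
x dir if y ~ +world y [0.974159   0.22586333] yaw 13.053650412344172
t -40 65 66.4733737519673 0.4655603933440717
t 0 72 98.02881190657854 1.1875051010500783
t 40 63 61.157242354905065 0.3350846565603337
t block 53.961750723920204
s -40 91 62.39729451768278 0.4953652197677706
s 0 123 75.3594430668669 1.4579220015011316
s 40 17 59.80493003065067 0.6943137173829799
s block 47.387438386528174
```

```bash
python3 - <<'E'
from h import *
o=get_obs(); c=get_calibration("wrist")
T=R.from_rotvec(o["tcp_rot"]).as_matrix(); print("tool axes\n",np.round(T,3))
p=T.T@(c["position"]-o["eef_pos"]); Rc=T.T@rot(c); print("cam in tool",p,"fwd in tool",-Rc[:,2]); print(np.round(Rc,3))
np.savez("hand.npz",p=p,Rc=Rc)
# simulate: TCP pos & camera yaw -> pixels of dial center/bottom rim
g=np.array([535.,-183,8]); yaw=np.radians(-2.8)
gx=np.array([np.cos(yaw),np.sin(yaw),0])
for tx in(620,650,680,720,760):
  for tz in (180,230,300):
    cam_ang=0
    # T columns: tool x dir s.t. cam offset horizontal = cam_ang
    a0=np.arctan2((T@p)[1],(T@p)[0]); Rz=R.from_euler("z",cam_ang-a0).as_matrix(); T2=Rz@T
    cc=dict(c); cc["position"]=np.array([tx,-183,tz])+T2@p; cc["attitude"]=(T2@Rc)
    cc["attitude"]=R.from_matrix(T2@Rc).as_rotvec()
    q=w2px(cc,[g+[0,0,86],g+[0,0,32],g+[0,50,66]]); print(tx,tz,cc["position"].round(),q.round().tolist())
E
```

```text
tool axes
 [[-0.975  0.224 -0.   ]
 [ 0.224  0.975 -0.001]
 [-0.    -0.001 -1.   ]]
cam in tool [  67.05962592    0.26167589 -154.85025574] fwd in tool [-0.2381736  -0.00193753  0.97122067]
[[-0.001  0.971  0.238]
 [ 1.     0.001  0.002]
 [ 0.002  0.238 -0.971]]
620 180 [ 687. -183.  335.] [[286.0, 306.0], [286.0, 279.0], [236.0, 295.0]]
620 230 [ 687. -183.  385.] [[286.0, 281.0], [286.0, 261.0], [243.0, 272.0]]
620 300 [ 687. -183.  455.] [[286.0, 256.0], [286.0, 242.0], [250.0, 250.0]]
650 180 [ 717. -183.  335.] [[285.0, 334.0], [286.0, 303.0], [237.0, 321.0]]
650 230 [ 717. -183.  385.] [[286.0, 305.0], [286.0, 282.0], [244.0, 295.0]]
650 300 [ 717. -183.  455.] [[286.0, 276.0], [286.0, 260.0], [251.0, 270.0]]
680 180 [ 747. -183.  335.] [[285.0, 359.0], [286.0, 326.0], [238.0, 345.0]]
680 230 [ 747. -183.  385.] [[285.0, 328.0], [286.0, 303.0], [245.0, 317.0]]
680 300 [ 747. -183.  455.] [[286.0, 296.0], [286.0, 278.0], [251.0, 289.0]]
720 180 [ 787. -183.  335.] [[285.0, 391.0], [285.0, 354.0], [240.0, 376.0]]
720 230 [ 787. -183.  385.] [[285.0, 357.0], [285.0, 328.0], [246.0, 345.0]]
720 300 [ 787. -183.  455.] [[286.0, 321.0], [286.0, 301.0], [252.0, 313.0]]
760 180 [ 827. -183.  335.] [[285.0, 420.0], [285.0, 381.0], [241.0, 404.0]]
760 230 [ 827. -183.  385.] [[285.0, 383.0], [285.0, 353.0], [247.0, 371.0]]
760 300 [ 827. -183.  455.] [[285.0, 345.0], [286.0, 322.0], [253.0, 336.0]]
```

```bash
cat >> h.py <<'E'
def wcam(tcp,ang):
    "camera calib for tcp pos and camera-side yaw (deg); tool down"
    z=np.load("hand.npz"); a=np.radians(ang); x=np.array([np.cos(a),np.sin(a),0]); zz=np.array([0,0,-1.]); T=np.stack([x,np.cross(zz,x),zz],1)
    c=dict(get_calibration("wrist")); c["position"]=np.array(tcp)+T@z["p"]; c["attitude"]=R.from_matrix(T@z["Rc"]).as_rotvec(); return c
E
python3 - <<'E'
from h import *
g=np.array([535.,-183,8]); a=np.radians(-2.8); gy=np.array([-np.sin(a),np.cos(a),0]); gx=np.array([np.cos(a),np.sin(a),0])
for tcp in((685,-217,95),(665,-217,100),(675,-217,120),(675,-200,120)):
    cc=wcam(tcp,87); print(tcp,cc["position"].round(),w2px(cc,[g+[7,0,86],g+[7,0,32],g+7*gx+62*gy+[0,0,86],g+7*gx-62*gy+[0,0,86],g+[0,0,148]]).round().tolist())
c,I,D=load("top0"); print("foil base",ray(c,378,180,0),"top",ray(c,395,153,200), "marker",ray(c,235,130,10),ray(c,239,178,10))
E
```

```text
(685, -217, 95) [ 689. -150.  250.] [[35.0, 214.0], [94.0, 196.0], [15.0, 102.0], [57.0, 309.0], [-100.0, 254.0]]
(665, -217, 100) [ 669. -150.  255.] [[73.0, 210.0], [123.0, 193.0], [56.0, 99.0], [91.0, 304.0], [-48.0, 248.0]]
(675, -217, 120) [ 679. -150.  275.] [[80.0, 203.0], [124.0, 189.0], [65.0, 105.0], [96.0, 289.0], [-22.0, 234.0]]
(675, -200, 120) [ 679. -133.  275.] [[86.0, 228.0], [128.0, 209.0], [70.0, 133.0], [101.0, 311.0], [-11.0, 268.0]]
foil base [ 595.84281606 -415.50884524    0.        ] top [ 613.66338215 -423.63865439  200.        ] marker [798.21955055 -29.55787828  10.        ] [654.30643712 -23.18737479  10.        ]
```

Request:
{"op": "step_arm", "data": {"targets": [{"x": 0.6, "y": -1, "z": 0.5, "roll": -0.5}, {"x": 0.9, "y": -1, "z": 0.5, "roll": -0.83}, {"x": 0.9, "y": -1, "z": 0.5, "roll": -0.83}, {"x": 0.9, "y": -1, "z": 0.5, "roll": -0.83}, {"x": 0.9, "y": -1, "roll": -0.83}, {"x": 0.9, "y": -1, "roll": -0.83}, {"x": 0.9, "y": -1, "roll": -0.83}, {"x": 0.9, "y": -1, "roll": -0.83}, {"x": 0.9, "y": -1, "roll": -0.83}, {"x": 0.9, "y": -1, "roll": -0.83}, {"x": 0.9, "y": -1, "roll": -0.83}, {"x": 0.9, "y": -1, "roll": -0.83}]}}

```text
invalid input at $.targets[4]: expected keys x, y, z, roll
```

Request:
{"op": "step_arm", "data": {"targets": [{"x": 0.6, "y": -1, "z": 0.5, "roll": -0.5}, {"x": 0.9, "y": -1, "z": 0.5, "roll": -0.83}, {"x": 0.9, "y": -1, "z": 0.5, "roll": -0.83}, {"x": 0.9, "y": -1, "z": 0.5, "roll": -0.83}, {"x": 0.9, "y": -1, "z": 0, "roll": -0.83}, {"x": 0.9, "y": -1, "z": 0, "roll": -0.83}, {"x": 0.9, "y": -1, "z": 0, "roll": -0.83}, {"x": 0.9, "y": -1, "z": 0, "roll": -0.83}, {"x": 0.9, "y": -1, "z": 0, "roll": -0.83}, {"x": 0.9, "y": -1, "z": 0, "roll": -0.83}, {"x": 0.9, "y": -1, "z": 0, "roll": -0.83}, {"x": 0.9, "y": -1, "z": 0, "roll": -0.83}]}}

```text
clock: 1.65
eef_pos: [466.8, 296.7, 290.4]
tcp_rot: [-2.225, -2.218, 0.0]
contact_force: [0.3, 1.2, 0.5]
width: 94.0
```

Request:
{"op": "step_arm", "data": {"targets": [{"x": 0.9, "y": -1, "z": 0, "roll": -0.35}, {"x": 0.9, "y": -1, "z": 0, "roll": 0}, {"x": 0.9, "y": -1, "z": 0, "roll": 0}, {"x": 0.9, "y": -1, "z": 0, "roll": 0}, {"x": 0.9, "y": -1, "z": 0, "roll": 0}, {"x": 0.9, "y": -1, "z": 0, "roll": 0}, {"x": 0.9, "y": -1, "z": 0, "roll": 0}, {"x": 0.9, "y": -1, "z": 0, "roll": 0}, {"x": 0, "y": -1, "z": 0, "roll": 0}, {"x": 0, "y": -1, "z": 0, "roll": 0}, {"x": 0, "y": -1, "z": 0, "roll": 0}, {"x": 0, "y": -1, "z": -0.3, "roll": 0}]}}

```text
clock: 3.15
eef_pos: [682.3, -63.2, 281.7]
tcp_rot: [2.274, 2.167, 0.001]
contact_force: [0.1, -0.4, -0.3]
width: 93.8
```

Request:
{"op": "step_arm", "data": {"targets": [{"x": 0, "y": -1, "z": -0.6, "roll": 0}, {"x": 0, "y": -1, "z": -0.7, "roll": 0}, {"x": 0, "y": -1, "z": -0.8, "roll": 0}, {"x": 0, "y": -1, "z": -0.8, "roll": 0}, {"x": 0, "y": -0.8, "z": -0.8, "roll": 0}, {"x": 0, "y": -0.4, "z": -0.8, "roll": 0}, {"x": 0, "y": 0, "z": -0.8, "roll": 0}, {"x": 0, "y": 0, "z": -0.5, "roll": 0}, {"x": 0, "y": 0, "z": 0, "roll": 0}]}}

```text
clock: 4.28
eef_pos: [681.8, -217.3, 106.4]
tcp_rot: [-2.273, -2.167, 0.001]
contact_force: [0.6, -0.3, 0.3]
width: 93.7
```

```bash
python3 - <<'E'
from h import *
c,I,D=snap("wrist","w1"); o=get_obs(); print(o["eef_pos"],o["tcp_rot"],c["position"])
cv2.imwrite("pics/w1c.png",cv2.resize(I[60:330,0:220,::-1],None,fx=2.2,fy=2.2,interpolation=cv2.INTER_CUBIC))
E
```

```text
[ 682.27088372 -217.68882442  107.44948687] [-2.27372077e+00 -2.16736216e+00  2.94468191e-04] [ 687.18216337 -148.78009657  261.21984433]
```

View pics/w1c.png

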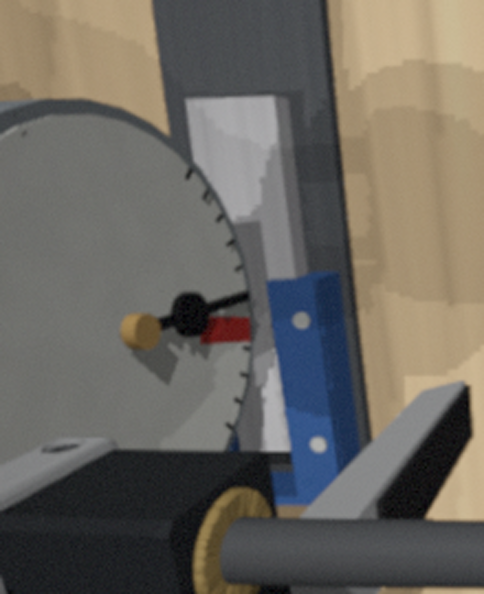

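```bash
python3 - <<'E'
from h import *
c,I,D=load("w1")
cv2.imwrite("pics/w1d.png",cv2.resize(I[160:240,40:150,::-1],None,fx=7,fy=7,interpolation=cv2.INTER_CUBIC))
E
```

```text
(no output)
```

View pics/w1d.png

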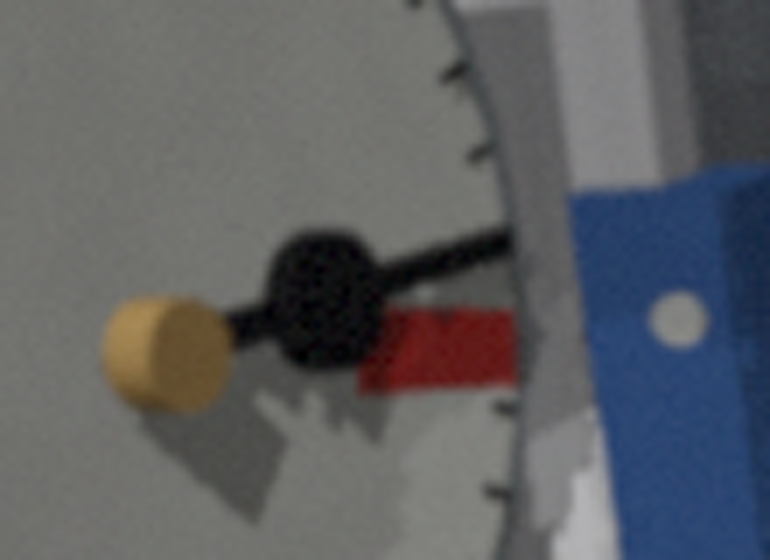

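```bash
python3 - <<'E'
from h import *
from scipy.optimize import least_squares
c,I,D=load("w1")
A=lambda u,v:((u+.5)/2.2-.5,60+(v+.5)/2.2-.5)
B=lambda u,v:(40+(u+.5)/7-.5,160+(v+.5)/7-.5)
rim=[A(85,112),A(130,126),A(160,144),A(190,170),B(455,22),B(497,132),B(513,240),B(521,400),B(511,520)]
pos=np.array(c["position"])
def hit(uv,ox,oy,yaw,off):
    gx=np.array([np.cos(yaw),np.sin(yaw),0]); gy=np.array([-np.sin(yaw),np.cos(yaw),0]); C=np.array([ox,oy,94])+off*gx
    r=px2w(c,None,*uv,d=1000.)-pos; t=((C-pos)@gx)/(r@gx); h=pos+t*r-C; return h@gy,h[2]
for yawd in(-4,-2.8,-1.5):
  yw=np.radians(yawd)
  def f(p): return [np.hypot(*hit(q,p[0],p[1],yw,7))-62 for q in rim]
  s=least_squares(f,[535,-183]); print(yawd,s.x,np.round(s.fun,1))
  red=hit(B(517,346),*s.x,yw,8); print("red",red,np.hypot(*red),-np.arctan2(red[0],-red[1]))
  rin=hit(B(375,350),*s.x,yw,8); print(" red in",rin,np.hypot(*rin),-np.arctan2(rin[0],-rin[1]))
  for off in(8,10,12,14):
    pt=hit(B(512,240),*s.x,yw,off); print(" ptr",off,np.round(pt,1),np.hypot(*pt),-np.arctan2(pt[0],-pt[1]))
P=cloud(c,D)
for k in((512,240),(517,346),(440,345),(325,300)):
    u,v=B(*k); print(P[int(round(v)),int(round(u))])
E
```

```text
-4 [ 536.47815407 -187.59824376] [ 1.  -0.1 -0.8 -1.   0.5  1.1 -0.1 -0.4 -0.1]
red (np.float64(-9.0373102361087), np.float64(-58.46950260861388)) 59.16380406635784 0.15335100288907783
 red in (np.float64(-3.3432703226411884), np.float64(-33.48584691821836)) 33.65233127556852 0.09951151642365723
 ptr 8 [  3.2 -60. ] 60.07270343908457 -0.05349827045796699
 ptr 10 [  3.9 -56.7] 56.8642710680426 -0.06813559901762767
 ptr 12 [  4.5 -53.5] 53.6694770008862 -0.08451943368347666
 ptr 14 [  5.2 -50.2] 50.49091018021645 -0.10297158676332005
-2.8 [ 536.48602378 -186.94827783] [ 0.3 -0.4 -0.8 -0.7  1.   1.4 -0.  -0.7 -0.7]
red (np.float64(-9.786767192369659), np.float64(-58.20164889196698)) 59.01874910417404 0.16659424490259186
 red in (np.float64(-4.142756986163931), np.float64(-33.41754640758538)) 33.67335509493422 0.12334023379351756
 ptr 8 [  2.4 -60.1] 60.177848568940114 -0.03934399912816849
 ptr 10 [  3.  -56.9] 56.97644518860885 -0.05232848099327704
 ptr 12 [  3.6 -53.7] 53.78579038585757 -0.06685617886852667
 ptr 14 [  4.2 -50.4] 50.607917183864274 -0.08321220412495531
-1.5 [ 536.48221076 -186.18389885] [-0.4 -0.7 -0.8 -0.4  1.5  1.8  0.1 -1.  -1.3]
red (np.float64(-10.65626420521324), np.float64(-57.88342641591251)) 58.85615533194185 0.18206016299238487
 red in (np.float64(-5.063551030134888), np.float64(-33.31530869596622)) 33.697913029478585 0.15083433354407688
 ptr 8 [  1.4 -60.3] 60.268700620101086 -0.023225226441814923
 ptr 10 [  2. -57.] 57.074912012588285 -0.034407609186487116
 ptr 12 [  2.5 -53.8] 53.889105785995596 -0.04691386978718013
 ptr 14 [  3.1 -50.6] 50.712786335834124 -0.06098918958062899
[ 548.9733351  -184.04187815   40.51696545]
[ 543.73576028 -197.06302498   35.95477193]
[ 546.68534084 -192.76498024   54.0613821 ]
[ 550.55161864 -182.97756428   74.93946372]
```

```bash
cat > fit.py <<'E'
from h import *
from scipy.optimize import least_squares
c,I,D=load("w1")
A=lambda u,v:((u+.5)/2.2-.5,60+(v+.5)/2.2-.5)
B=lambda u,v:(40+(u+.5)/7-.5,160+(v+.5)/7-.5)
rim=[A(85,112),A(130,126),A(160,144),A(190,170),B(455,22),B(497,132),B(513,240),B(521,400),B(511,520)]
red=[B(517,308),B(517,383)]; rin=[B(362,388)]; ptip=B(512,240)
rt=np.array([B(400,308),B(517,308)]); rb=np.array([B(362,390),B(517,383)])
th=np.linspace(-3.1,3.1,200)
def model(p,pts):
    ox,oy,oz,yaw=p; gx=np.array([np.cos(yaw),np.sin(yaw),0]); gy=np.array([-np.sin(yaw),np.cos(yaw),0]); C=np.array([ox,oy,oz])
    pts=np.atleast_2d(pts); return w2px(c,C+pts[:,:1]*gx+pts[:,1:2]*gy+pts[:,2:]*[0,0,1])
def res(q):
    p=q[:4]; idx,roff,poff=q[4:]
    e=[]
    r=model(p,np.stack([0*th+7,62*np.sin(th),-62*np.cos(th)],1))
    for m in rim:
        d=r-m; i=np.argmin((d**2).sum(1)); t=r[(i+1)%200]-r[i-1]; t/=np.linalg.norm(t); e.append(d[i]@[-t[1],t[0]])
    u=np.array([0,-np.sin(idx),-np.cos(idx)]); n=np.array([0,np.cos(idx),-np.sin(idx)])
    o=np.array([roff,0,0])
    e+=list((model(p,[o+54*u+4.5*n,o+54*u-4.5*n])-red).ravel())
    # side lines
    for sgn,l in((1,rt),(-1,rb)):
        a,b=model(p,[o+30*u+sgn*4.5*n,o+54*u+sgn*4.5*n]); t=(b-a)/np.linalg.norm(b-a)
        e+=[(x-a)@[-t[1],t[0]] for x in l[:1]]
    e+=list((model(p,[[poff,0,-54]])-ptip).ravel())
    pri=(np.array([p[0]-535.5,p[1]+183.5,p[2]-94])/2.0).tolist()+[(p[3]+.049)/.02,(roff-8)/1,(poff-11)/3]
    return np.array(e+[.5*x for x in pri])
s=least_squares(res,[535,-183,94,-.049,.24,8,11],x_scale=[1,1,1,.02,.02,1,1],diff_step=1e-6)
print(s.x,s.cost); print(np.round(s.fun,2)); J=np.linalg.inv(s.jac.T@s.jac); print("sd",np.sqrt(np.diag(J))*.7)
E
python3 fit.py
```

```text
[ 5.32365140e+02 -1.85736974e+02  8.72601658e+01 -1.29775316e-02
  2.11164363e-01  1.06993930e+01  1.17087778e+01] 6.960525606694644
[ 0.21  0.83  0.93  0.44 -1.12 -1.22  0.04  0.68  0.72 -0.59 -0.3  -0.03
 -0.03  0.03 -0.73  0.02  1.   -0.78 -0.56 -1.68  0.9   1.35  0.12]
sd [0.97741641 0.28139471 1.57901659 0.00928187 0.01187827 0.48224711
 0.64232156]
```

Request:
{"op": "step_arm", "data": {"targets": [{"x": -0.3, "y": -0.6, "z": -0.5, "roll": 0}, {"x": -0.3, "y": -0.7, "z": -0.5, "roll": 0}, {"x": 0, "y": 0, "z": 0, "roll": 0}, {"x": 0, "y": 0, "z": 0, "roll": 0}]}}

```text
clock: 4.82
eef_pos: [664.3, -257.4, 77.8]
tcp_rot: [2.275, 2.166, 0.001]
contact_force: [-0.3, 0.2, -0.8]
width: 94.1
```

```bash
python3 - <<'E'
from h import *
c,I,D=snap("wrist","w2"); o=get_obs(); print(o["eef_pos"],o["tcp_rot"],c["position"])
cv2.imwrite("pics/w2d.png",cv2.resize(I[110:220,40:150,::-1],None,fx=5.4,fy=5.4,interpolation=cv2.INTER_CUBIC))
E
```

```text
[ 664.64004138 -256.8876818    77.95917717] [2.27402051e+00 2.16691458e+00 1.26267574e-03] [ 669.39692059 -188.76678229  232.68320168]
```

View pics/w2d.png

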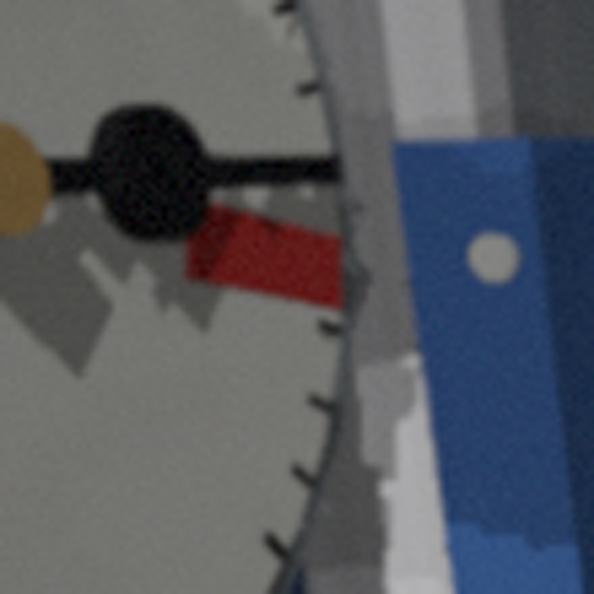

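```bash
python3 - <<'E'
from h import *
c,I,D=load("w2")
B=lambda u,v:(40+(u+.5)/5.4-.5,110+(v+.5)/5.4-.5)
pos=np.array(c["position"])
for yawd in (-3.5,-2.8,-1.5):
  yw=np.radians(yawd); gx=np.array([np.cos(yw),np.sin(yw),0]); gy=np.array([-np.sin(yw),np.cos(yw),0])
  def hit(uv,off):
    C=np.array([535.2,-183.5,94])+off*gx
    r=px2w(c,None,*uv,d=1000.)-pos; t=((C-pos)@gx)/(r@gx); h=pos+t*r-C; return np.array([h@gy,h[2]])
  for off in(8,11):
    p,ro,ri,a,b=[hit(B(*k),off) for k in((338,171),(341,271),(197,240),(341,237),(341,306))]
    print(yawd,off,p,ro,ri,"w",np.hypot(*(a-b)),"asin",np.arcsin((p-ro)[0]/54),"dir",np.arctan2((ri-ro)[0],(ri-ro)[1]))
E
```

```text
-3.5 8 [  0.22547811 -62.39567437] [-12.27778189 -60.4615183 ] [ -6.84363576 -34.62532397] w 8.809106909822352 asin 0.23366230705705326 dir 0.2073089532735048
-3.5 11 [  0.28986702 -57.61824911] [-11.91632852 -55.73004659] [ -6.61129205 -30.5076934 ] w 8.599811678672905 asin 0.2280112121668571 dir 0.2073089532735056
-2.8 8 [  0.12770534 -62.39910969] [-12.3583212  -60.22433818] [ -6.93537348 -34.50984856] w 8.82227663685709 asin 0.23333426668990195 dir 0.20784515805803463
-2.8 11 [  0.15543323 -57.62258043] [-12.03399899 -55.49946866] [ -6.7398685  -30.39580359] w 8.612711398471316 asin 0.2276925440691177 dir 0.20784515805803463
-1.5 8 [-5.38149290e-02 -6.24004443e+01] [-12.5125739  -59.78048738] [ -7.10832632 -34.29151641] w 8.857576696775338 asin 0.23281527864810464 dir 0.208928938220832
-1.5 11 [ -0.09415809 -57.62368715] [-12.25695831 -55.06596754] [ -6.98108904 -30.18248899] w 8.64716429700881 asin 0.22718632197617397 dir 0.20892893822083206
```

Wrist: pointer tip at crop (338,171), and the red outer end runs from (341,237) to (341,306). That puts the index at about 0.235 rad. The tool can only yaw, so I'll grip the handle across its 18 mm thickness. The gauge can then pivot between the pads about its own x axis.

Request:
{"op": "step_arm", "data": {"targets": [{"x": 0, "y": 0, "z": 0.7, "roll": 0}, {"x": 0, "y": 0, "z": 1, "roll": 0}, {"x": 0, "y": 0, "z": 1, "roll": 0}, {"x": 0, "y": 0.1, "z": 1, "roll": 0}, {"x": -0.3, "y": 0.3, "z": 1, "roll": 0}, {"x": -0.7, "y": 0.5, "z": 1, "roll": 0}, {"x": -0.8, "y": 0.6, "z": 0.7, "roll": 0}, {"x": -0.8, "y": 0.5, "z": 0, "roll": 0}, {"x": -0.8, "y": 0.3, "z": 0, "roll": 0}, {"x": -0.6, "y": 0.15, "z": 0, "roll": 0}, {"x": -0.3, "y": 0, "z": 0, "roll": 0}, {"x": 0, "y": 0, "z": 0, "roll": 0}]}}

```text
clock: 6.38
eef_pos: [535.3, -183.8, 270.5]
tcp_rot: [2.274, 2.166, 0.002]
contact_force: [-0.2, -0.1, 0.1]
width: 93.9
```

```bash
python3 - <<'E'
from h import *
c,I,D=snap("wrist","w3"); o=get_obs(); print(o["eef_pos"],o["tcp_rot"],o["clock"])
E
```

```text
[ 535.64444723 -183.76830734  270.19884832] [2.27408598e+00 2.16651814e+00 1.39791283e-03] 6.425
```

View pics/w3.png

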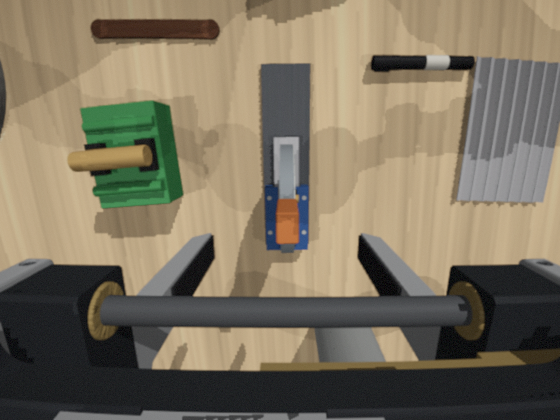

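The handle at (288,218) is centred between the fingers. The rail runs straight up the image, so the yaw matches.

Request:
{"op": "step_arm", "data": {"targets": [{"x": 0, "y": 0, "z": -0.7, "roll": 0}, {"x": 0, "y": 0, "z": -0.8, "roll": 0}, {"x": 0, "y": 0, "z": -0.7, "roll": 0}, {"x": 0, "y": 0, "z": -0.47, "roll": 0}, {"x": 0, "y": 0, "z": 0, "roll": 0}]}}

```text
clock: 7.05
eef_pos: [535.0, -183.8, 188.7]
tcp_rot: [-2.274, -2.166, 0.002]
contact_force: [0.9, 0.5, 0.8]
width: 93.9
```

Request:
{"op": "step_arm", "data": {"targets": [{"x": 0, "y": 0, "z": 0, "roll": 0}, {"x": 0, "y": 0, "z": 0, "roll": 0}, {"x": 0, "y": 0, "z": 0, "roll": 0}, {"x": 0, "y": 0, "z": 0, "roll": 0}, {"x": 0, "y": 0, "z": 0, "roll": 0}, {"x": 0, "y": 0, "z": 0, "roll": 0}], "hand": -1, "squeeze": 25}}

```text
clock: 7.8
eef_pos: [535.2, -183.7, 189.4]
tcp_rot: [-2.275, -2.167, -0.0]
contact_force: [0.6, 0.1, 0.2]
width: 37.6
```

Request:
{"op": "step_arm", "data": {"targets": [{"x": 0, "y": 0, "z": 0, "roll": 0}, {"x": 0, "y": 0, "z": 0, "roll": 0}, {"x": 0, "y": 0, "z": 0, "roll": 0}, {"x": 0, "y": 0, "z": 0, "roll": 0}]}}

```text
clock: 8.3
eef_pos: [535.1, -183.7, 189.3]
tcp_rot: [-2.275, -2.167, 0.0]
contact_force: [0.5, -0.5, -0.7]
width: 17.9
```

Request:
{"op": "step_arm", "data": {"targets": [{"x": 0, "y": 0, "z": 0.05, "roll": 0}, {"x": 0, "y": 0, "z": 0.05, "roll": 0}, {"x": 0, "y": 0, "z": 0, "roll": 0}, {"x": 0, "y": 0, "z": 0, "roll": 0}]}}

```text
clock: 8.8
eef_pos: [535.1, -183.7, 192.3]
tcp_rot: [-2.275, -2.167, 0.0]
contact_force: [-0.5, -0.0, -4.3]
width: 17.9
```

Request:
{"op": "step_arm", "data": {"targets": [{"x": 0.008, "y": 0.15, "z": 0, "roll": 0}, {"x": 0.015, "y": 0.3, "z": 0, "roll": 0}, {"x": 0.018, "y": 0.36, "z": 0, "roll": 0}, {"x": 0.018, "y": 0.36, "z": 0, "roll": 0}, {"x": 0.018, "y": 0.36, "z": 0, "roll": 0}, {"x": 0.018, "y": 0.36, "z": 0, "roll": 0}]}}

```text
clock: 9.55
eef_pos: [538.1, -126.1, 192.4]
tcp_rot: [-2.274, -2.167, -0.0]
contact_force: [0.6, 0.6, -4.2]
width: 18.3
```

Request:
{"op": "step_arm", "data": {"targets": [{"x": 0.018, "y": 0.36, "z": 0, "roll": 0}, {"x": 0.018, "y": 0.36, "z": 0, "roll": 0}, {"x": 0.015, "y": 0.3, "z": 0, "roll": 0}, {"x": 0.015, "y": 0.3, "z": 0, "roll": 0}, {"x": 0.005, "y": 0.1, "z": 0, "roll": 0}, {"x": 0, "y": 0, "z": 0, "roll": 0}, {"x": 0, "y": 0, "z": 0, "roll": 0}]}}

```text
clock: 10.42
eef_pos: [540.1, -84.7, 192.4]
tcp_rot: [2.275, 2.166, -0.0]
contact_force: [0.7, 0.3, -5.0]
width: 18.5
```

```bash
python3 - <<'E'
from h import *
for n in("side","top"):
    c,I,D=snap(n,n+"1")
    a=I[150:320,195:365] if n=="side" else I[150:260,200:350]
    cv2.imwrite(f"pics/{n}1c.png",cv2.resize(a[:,:,::-1],None,fx=3.5,fy=3.5,interpolation=cv2.INTER_CUBIC))
E
```

```text
(no output)
```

View pics/side1c.png

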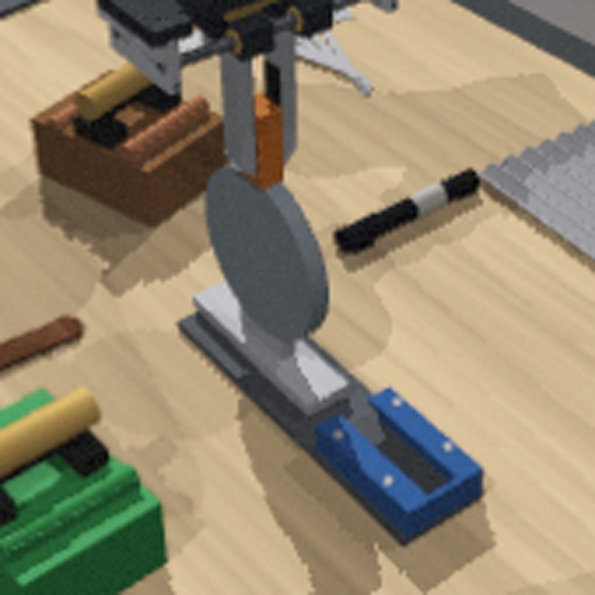

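View pics/top1c.png

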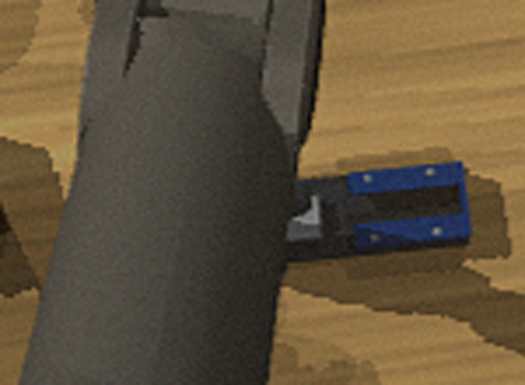

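The foot is clear of the lips. Now I lift, move towards the former and measure it with the wrist camera.

Request:
{"op": "step_arm", "data": {"targets": [{"x": 0, "y": 0, "z": 0.4, "roll": 0}, {"x": 0, "y": 0, "z": 0.7, "roll": 0}, {"x": 0, "y": 0, "z": 0.8, "roll": 0}, {"x": 0, "y": 0.1, "z": 0.8, "roll": 0.2}, {"x": 0.2, "y": 0.3, "z": 0.8, "roll": 0.3}, {"x": 0.3, "y": 0.5, "z": 0.7, "roll": 0.4}, {"x": 0.3, "y": 0.5, "z": 0.5, "roll": 0.4}, {"x": 0.2, "y": 0.5, "z": 0.1, "roll": 0.4}, {"x": 0, "y": 0.4, "z": 0, "roll": 0.2}, {"x": 0, "y": 0.2, "z": 0, "roll": 0.1}, {"x": 0, "y": 0, "z": 0, "roll": 0}, {"x": 0, "y": 0, "z": 0, "roll": 0}]}}

```text
clock: 12.02
eef_pos: [569.9, -10.0, 336.2]
tcp_rot: [-1.952, -2.461, 0.001]
contact_force: [0.0, 0.5, -4.1]
width: 17.5
```

```bash
python3 - <<'E'
from h import *
c,I,D=snap("wrist","w4"); o=get_obs(); print(o["eef_pos"],o["tcp_rot"],o["clock"],c["position"])
E
```

```text
[569.94377051  -9.98662028 336.27762354] [-1.95227046e+00 -2.46126365e+00  4.34736972e-04] 12.075 [556.09478018  56.97154595 491.05542426]
```

View pics/w4.png

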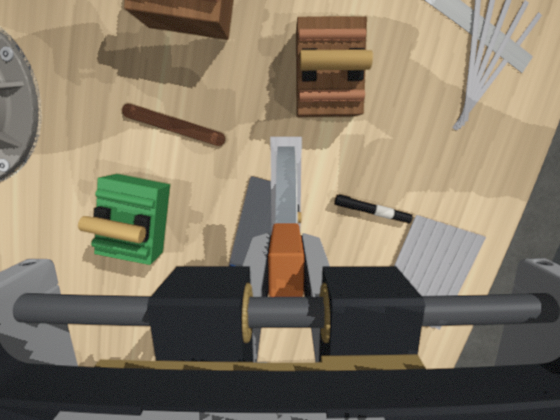

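```bash
python3 - <<'E'
from h import *
c,I,D=load("w4")
cv2.imwrite("pics/w4c.png",cv2.resize(I[5:130,280:390,::-1],None,fx=4.8,fy=4.8,interpolation=cv2.INTER_CUBIC))
E
```

```text
(no output)
```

View pics/w4c.png

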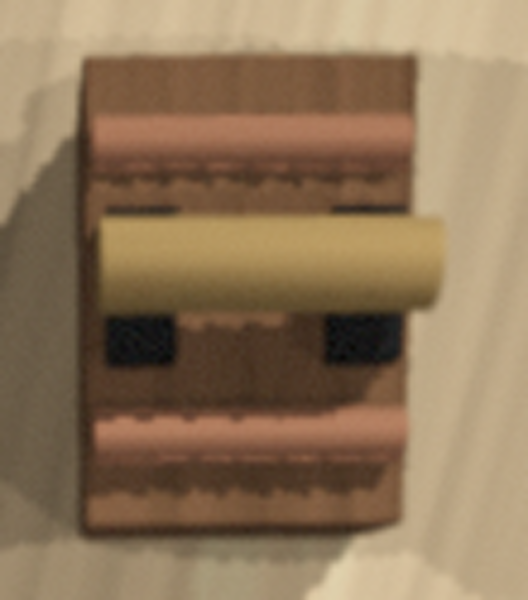

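```bash
python3 - <<'E'
from h import *
c,I,D=load("w4"); P=cloud(c,D)
B=lambda u,v:(280+(u+.5)/4.8-.5,5+(v+.5)/4.8-.5)
L=ray(c,*B(101,265),88); Rr=ray(c,*B(441,262),88); d=Rr-L
print("bar",L,Rr,np.linalg.norm(d),np.degrees(np.arctan2(d[1],d[0])),(L+Rr)/2)
C=[ray(c,*B(*k),55) for k in((85,58),(415,58),(402,522),(83,525))]
print(np.round(C,1),np.mean(C,0))
for i in range(4):
    d=C[(i+1)%4]-C[i]; print(np.linalg.norm(d),np.degrees(np.arctan2(d[1],d[0])))
# depth heights
u,v=B(270,240); print("bar depth",[P[int(v)+k,int(u)] for k in(0,2,4)])
q=P[5:130,280:390].reshape(-1,3); q=q[(q[:,2]>85)&(q[:,2]<112)]; print(len(q),q.mean(0),np.percentile(q[:,2],[50,90,97]))
u_,s,vt=np.linalg.svd((q-q.mean(0))[:,:2],full_matrices=False); print(np.degrees(np.arctan2(vt[0,1],vt[0,0]))%180)
for v0 in (135,435):
    k=[P[int(round(B(uu,v0)[1])),int(round(B(uu,v0)[0]))] for uu in range(110,400,10)]; print(v0,np.median(k,0))
E
```

```text
bar [552.02281936 156.53125272  88.        ] [640.42184807 178.65355907  88.        ] 91.12510475114982 14.049998155197347 [596.22233372 167.5924059   88.        ]
[[534.4 217.1  55. ]
 [625.1 239.2  55. ]
 [656.4 115.9  55. ]
 [563.6  93.   55. ]] [594.86764297 166.301087    55.        ]
93.38439197637204 13.664741876924898
127.19687279088225 -75.74612821372662
95.63572851623009 -166.11577118628102
127.55999055814578 103.2412689176645
bar depth [array([592.00424795, 169.99689625, 100.06892747]), array([592.69940334, 168.04973813,  99.00631652]), array([593.252069  , 165.65551752,  99.49503499])]
1429 [595.24592164 164.58855172  97.43800157] [ 98.38624879 100.42749954 101.09241734]
14.348055559909476
135 [584.71900337 205.27440764  62.41684553]
435 [604.52730019 127.5141069   68.22674602]
```

Request:
{"op": "step_arm", "data": {"targets": [{"x": 0.05, "y": 0.3, "z": 0, "roll": 0.05}, {"x": 0.1, "y": 0.6, "z": 0, "roll": 0.05}, {"x": 0.1, "y": 0.8, "z": 0, "roll": 0}, {"x": 0.1, "y": 0.8, "z": 0, "roll": 0}, {"x": 0.1, "y": 0.8, "z": 0, "roll": 0}, {"x": 0.1, "y": 0.8, "z": 0, "roll": 0}, {"x": 0.1, "y": 0.7, "z": 0, "roll": 0}, {"x": 0.08, "y": 0.6, "z": -0.2, "roll": 0}, {"x": 0.05, "y": 0.35, "z": -0.4, "roll": 0}, {"x": 0, "y": 0.1, "z": -0.5, "roll": 0}, {"x": 0, "y": 0, "z": -0.4, "roll": 0}, {"x": 0, "y": 0, "z": -0.1, "roll": 0}]}}

```text
clock: 13.58
eef_pos: [593.1, 165.2, 287.3]
tcp_rot: [-1.935, -2.475, 0.002]
contact_force: [0.1, 0.6, -2.6]
width: 17.6
```

Request:
{"op": "step_arm", "data": {"targets": [{"x": 0, "y": 0, "z": 0, "roll": 0}, {"x": 0, "y": 0, "z": 0, "roll": 0}, {"x": 0, "y": 0, "z": 0, "roll": 0}]}}

```text
clock: 13.95
eef_pos: [593.7, 166.1, 288.8]
tcp_rot: [1.934, 2.476, 0.001]
contact_force: [0.5, 0.5, -4.7]
width: 17.8
```

```bash
python3 - <<'E'
from h import *
c,I,D=snap("side","s2"); o=get_obs(); print(o["eef_pos"],o["tcp_rot"],np.degrees(2*np.arctan2(o["tcp_rot"][1],o["tcp_rot"][0]))%360,o["contact_force"],o["clock"])
cv2.imwrite("pics/s2c.png",cv2.resize(I[80:230,170:300,::-1],None,fx=4,fy=4,interpolation=cv2.INTER_CUBIC))
snap("wrist","w5")
E
```

```text
[593.62398476 166.11101924 288.7228792 ] [1.93366003e+00 2.47582518e+00 7.92884497e-04] 104.01916102892633 [ 0.02384168  0.95230992 -4.24026201] 14.0
```

View pics/s2c.png

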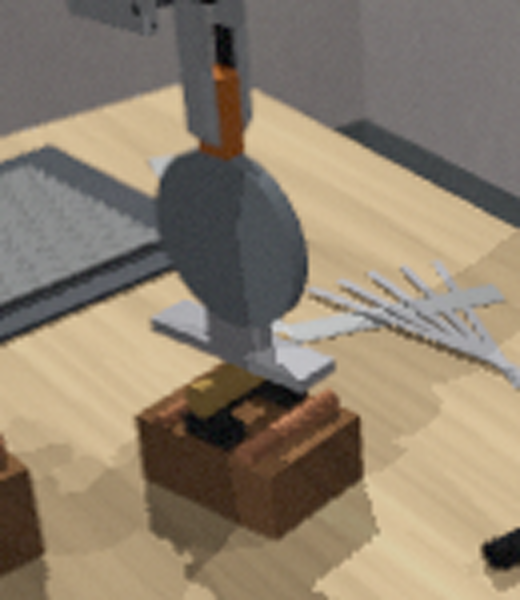

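View pics/w5.png

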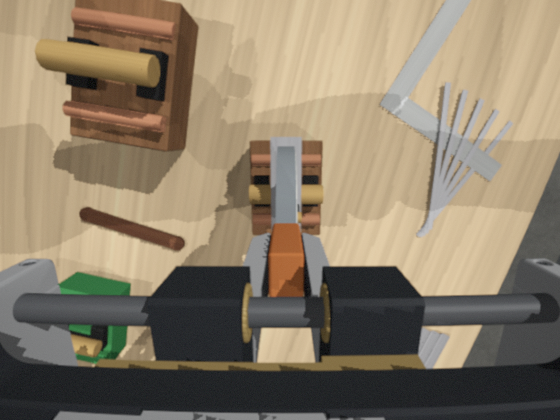

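```bash
python3 - <<'E'
from h import *
c,I,D=load("w5")
cv2.imwrite("pics/w5c.png",cv2.resize(I[120:250,230:340,::-1],None,fx=4.6,fy=4.6,interpolation=cv2.INTER_CUBIC))
E
```

```text
(no output)
```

View pics/w5c.png

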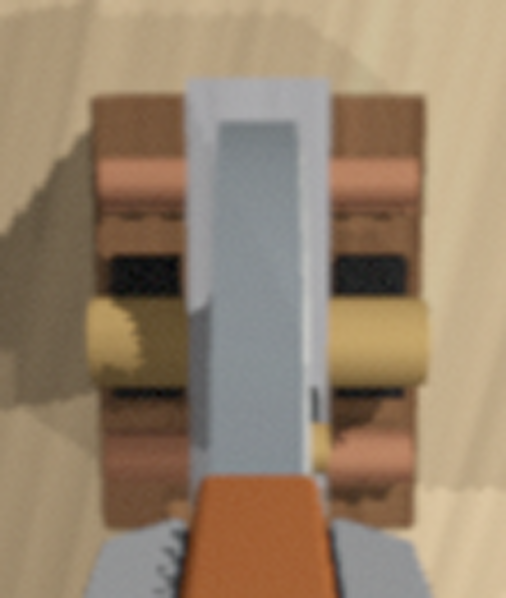

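```bash
python3 - <<'E'
from h import *
c,I,D=load("w5"); o=get_obs()
B=lambda u,v:(230+(u+.5)/4.6-.5,120+(v+.5)/4.6-.5)
a=np.radians(14.0); n=np.array([-np.sin(a),np.cos(a),0]); t=np.array([np.cos(a),np.sin(a),0])
bar=(ray(c,*B(88,342),88)+ray(c,*B(428,342),88))/2
f=(ray(c,*B(186,78),117.4)+ray(c,*B(330,78),117.4))/2
tcp=o["eef_pos"]
print("bar",bar,"bar-tcp along y,x",(bar-tcp)@n,(bar-tcp)@t,"foot end-tcp",(f-tcp)@n-70,(f-tcp)@t)
d=ray(c,*B(428,342),88)-ray(c,*B(88,342),88); print(np.linalg.norm(d),np.degrees(np.arctan2(d[1],d[0])))
d=ray(c,*B(330,78),117.4)-ray(c,*B(186,78),117.4);print("foot w",np.linalg.norm(d),np.degrees(np.arctan2(d[1],d[0])))
print("handle", (ray(c,*B(265,476),220)-tcp)@n)
E
```

```text
bar [594.85059953 166.80929633  88.        ] bar-tcp along y,x 0.3624000211800082 1.36142753591085 foot end-tcp -0.3813723024373985 1.4493655635121874
91.85411447299646 13.9517561494664
foot w 34.12620520286775 13.945826039770154
handle 1.8480301659261138
```

Request:
{"op": "step_arm", "data": {"targets": [{"x": 0, "y": 0.015, "z": -0.1, "roll": 0}, {"x": 0, "y": 0, "z": -0.1, "roll": 0}, {"x": 0, "y": 0, "z": -0.05, "roll": 0}, {"x": 0, "y": 0, "z": 0, "roll": 0}, {"x": 0, "y": 0, "z": 0, "roll": 0}]}}

```text
clock: 14.68
eef_pos: [593.5, 166.6, 280.9]
tcp_rot: [-1.934, -2.476, 0.0]
contact_force: [-1.4, 0.0, -1.9]
width: 18.0
```

Request:
{"op": "step_arm", "data": {"targets": [{"x": 0, "y": 0, "z": -0.05, "roll": 0}, {"x": 0, "y": 0, "z": 0, "roll": 0}, {"x": 0, "y": 0, "z": 0, "roll": 0}]}}

```text
clock: 15.05
eef_pos: [593.6, 166.6, 279.5]
tcp_rot: [1.934, 2.476, 0.0]
contact_force: [-0.8, -0.3, -1.5]
width: 18.1
```

Request:
{"op": "step_arm", "data": {"targets": [{"x": 0, "y": 0, "z": -0.05, "roll": 0}, {"x": 0, "y": 0, "z": 0, "roll": 0}, {"x": 0, "y": 0, "z": 0, "roll": 0}]}}

```text
clock: 15.42
eef_pos: [593.6, 166.6, 277.9]
tcp_rot: [1.934, 2.476, 0.0]
contact_force: [-1.1, 0.9, -0.7]
width: 17.7
```

Request:
{"op": "step_arm", "data": {"targets": [{"x": 0, "y": 0, "z": -0.05, "roll": 0}, {"x": 0, "y": 0, "z": 0, "roll": 0}, {"x": 0, "y": 0, "z": 0, "roll": 0}]}}

```text
clock: 15.8
eef_pos: [593.6, 166.6, 276.5]
tcp_rot: [1.934, 2.476, 0.0]
contact_force: [-0.3, -0.7, 1.3]
width: 17.8
```

Request:
{"op": "step_arm", "data": {"targets": [{"x": 0, "y": 0, "z": 0, "roll": 0}, {"x": 0, "y": 0, "z": 0, "roll": 0}], "squeeze": 8}}

```text
clock: 16.05
eef_pos: [593.6, 166.6, 276.4]
tcp_rot: [1.934, 2.476, 0.0]
contact_force: [-0.6, 0.5, 2.3]
width: 18.0
```

```bash
python3 - <<'E'
from h import *
c,I,D=snap("side","s3"); o=get_obs(); print(o["eef_pos"],o["contact_force"],o["ft_torque"],o["clock"])
cv2.imwrite("pics/s3c.png",cv2.resize(I[80:230,170:300,::-1],None,fx=4,fy=4,interpolation=cv2.INTER_CUBIC))
E
```

```text
[593.59633591 166.58889429 276.42005414] [-0.93832344 -0.89797583  1.86384677] [-0.07522155  0.3072565   0.03464475] 16.1
```

View pics/s3c.png

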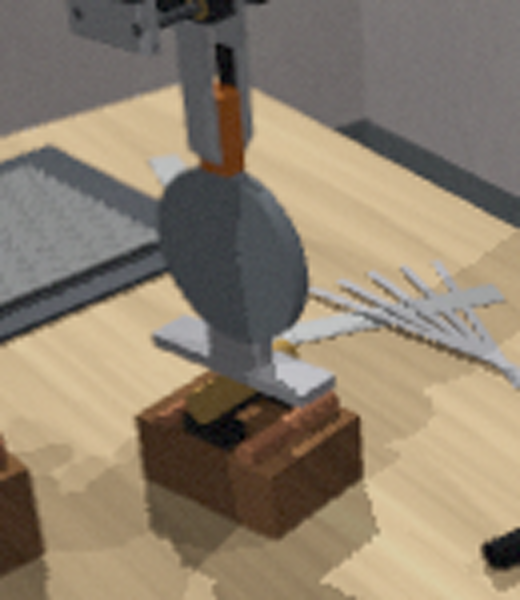

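The foot stands level and square on the bar, with the near foot end at (315,393) and the far end at (160,333). Next I rock the first half.

Request:
{"op": "step_arm", "data": {"targets": [{"x": 0.02, "y": -0.083, "z": -0.001, "roll": 0}, {"x": 0.021, "y": -0.083, "z": -0.002, "roll": 0}, {"x": 0.021, "y": -0.083, "z": -0.003, "roll": 0}, {"x": 0.021, "y": -0.083, "z": -0.004, "roll": 0}, {"x": 0.021, "y": -0.083, "z": -0.005, "roll": 0}, {"x": 0.021, "y": -0.083, "z": -0.006, "roll": 0}, {"x": 0.021, "y": -0.083, "z": -0.008, "roll": 0}, {"x": 0.02, "y": -0.083, "z": -0.009, "roll": 0}, {"x": 0, "y": 0, "z": 0, "roll": 0}, {"x": 0, "y": 0, "z": 0, "roll": 0}]}}

```text
clock: 17.35
eef_pos: [598.6, 146.4, 275.2]
tcp_rot: [1.934, 2.476, -0.0]
contact_force: [0.2, -1.2, 1.8]
width: 17.9
```

```bash
python3 - <<'E'
from h import *
c,I,D=snap("side","s4"); o=get_obs(); print(o["eef_pos"],o["contact_force"],o["ft_torque"],o["clock"])
cv2.imwrite("pics/s4c.png",cv2.resize(I[80:230,170:300,::-1],None,fx=4,fy=4,interpolation=cv2.INTER_CUBIC))
E
```

```text
[598.55101922 146.49325086 275.21982454] [ 1.03705514 -0.64277011  1.38950293] [-0.42794631 -0.09387267  0.0404061 ] 17.4
```

View pics/s4c.png

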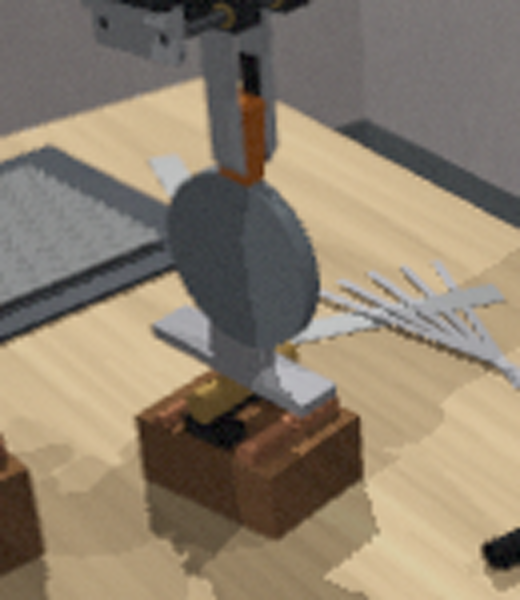

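Request:
{"op": "step_arm", "data": {"targets": [{"x": 0.021, "y": -0.083, "z": -0.01, "roll": 0}, {"x": 0.021, "y": -0.083, "z": -0.011, "roll": 0}, {"x": 0.021, "y": -0.083, "z": -0.012, "roll": 0}, {"x": 0.021, "y": -0.083, "z": -0.014, "roll": 0}, {"x": 0.021, "y": -0.083, "z": -0.015, "roll": 0}, {"x": 0.021, "y": -0.083, "z": -0.016, "roll": 0}, {"x": 0.021, "y": -0.083, "z": -0.017, "roll": 0}, {"x": 0.021, "y": -0.083, "z": -0.018, "roll": 0}, {"x": 0, "y": 0, "z": 0, "roll": 0}, {"x": 0, "y": 0, "z": 0, "roll": 0}, {"x": 0, "y": 0, "z": 0, "roll": 0}]}}

```text
clock: 18.77
eef_pos: [603.5, 126.6, 271.8]
tcp_rot: [1.934, 2.476, -0.0]
contact_force: [0.9, -0.8, 1.4]
width: 18.0
```

```bash
python3 - <<'E'
from h import *
c,I,D=snap("side","s5"); o=get_obs(); print(o["eef_pos"],o["contact_force"],o["ft_torque"],o["clock"])
cv2.imwrite("pics/s5c.png",cv2.resize(I[90:190,190:270,::-1],None,fx=6,fy=6,interpolation=cv2.INTER_CUBIC))
snap("wrist","w6"); snap("top","t6")
E
```

```text
[603.5485685  126.64422832 271.84525535] [ 1.00698047 -1.27539245  1.70447839] [-0.50243075  0.08365704  0.00237308] 18.825
```

View pics/s5c.png

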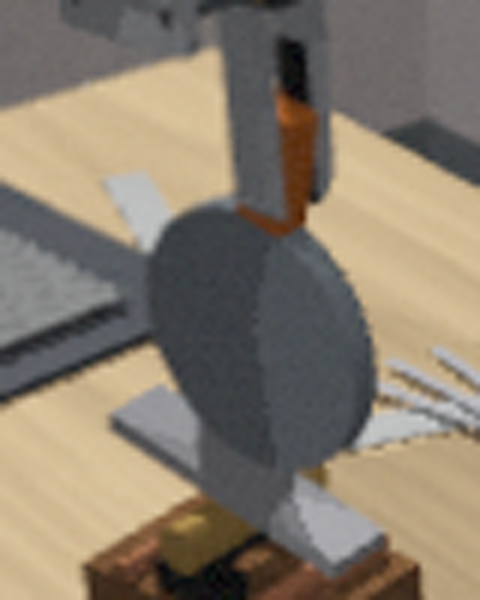

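View pics/w6.png

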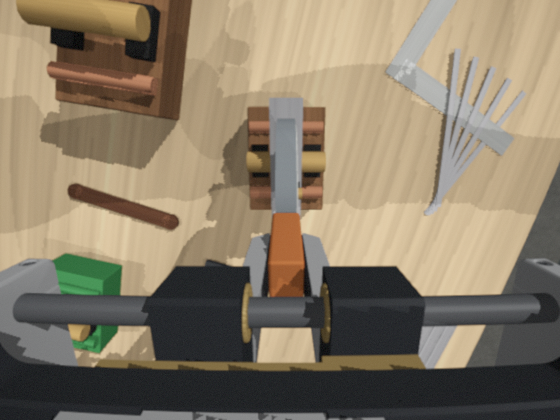

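```bash
python3 - <<'E'
from h import *
ims=[]
for t in("s3","s5"):
    c,I,D=load(t); ims.append(cv2.resize(I[140:190,200:260,::-1],None,fx=12,fy=12,interpolation=cv2.INTER_CUBIC)[:, :720])
cv2.imwrite("pics/cmpA.png",ims[0]); cv2.imwrite("pics/cmpB.png",ims[1])
E
```

```text
(no output)
```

View pics/cmpA.png

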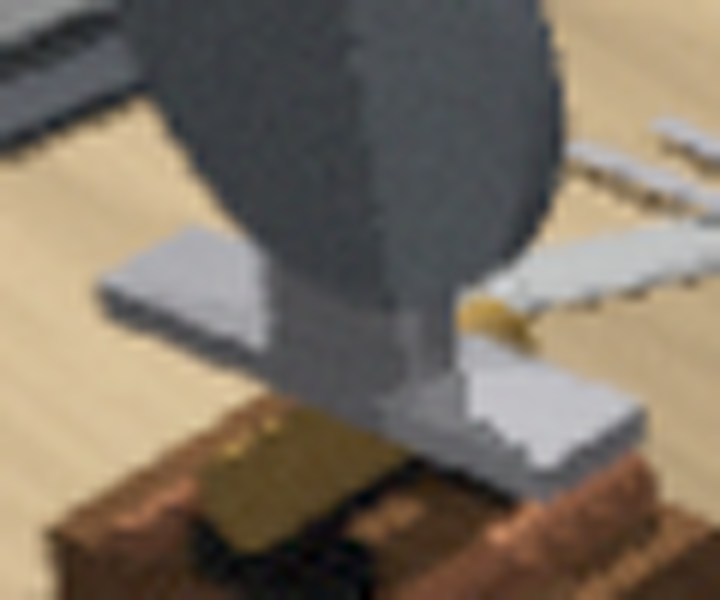

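View pics/cmpB.png

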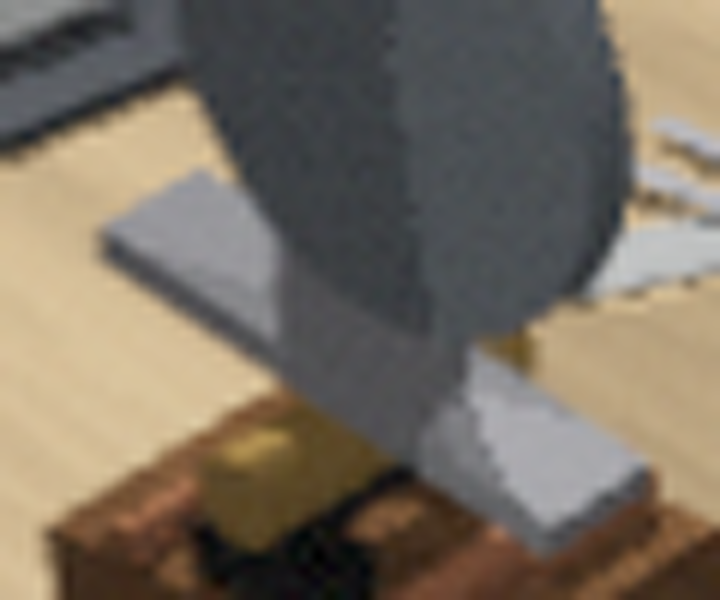

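```bash
cat > roll.py <<'E'
from h import *
from scipy.optimize import least_squares
c,_,_=load("s3")
Q=lambda u,v:np.array([200+(u+.5)/12-.5,140+(v+.5)/12-.5])
L=np.array([[-17,70,10],[17,70,10],[-17,-70,10],[17,-70,10],[-17,-70,0]])
A=np.array([Q(98,285),Q(190,226),Q(545,468),Q(642,408),Q(542,500)])
Bq=np.array([Q(102,233),Q(200,172),Q(545,528),Q(650,468),Q(545,555)])
a=np.radians(14); n=np.array([-np.sin(a),np.cos(a),0]); t=np.array([np.cos(a),np.sin(a),0]); C=np.array([593.6,166.6,0])
def pred(oy,oz,th,ox):
    W=[C+(ox+l[0])*t+(oy+l[1]*np.cos(th)-l[2]*np.sin(th))*n+np.array([0,0,oz+l[1]*np.sin(th)+l[2]*np.cos(th)]) for l in L]
    return w2px(c,W)
for nm,M,g in(("level",A,[0,95.2,0,0]),("rocked",Bq,[0,95,.235,0])):
    s=least_squares(lambda p:(pred(*p)-M).ravel(),g,x_scale=[1,1,.02,1]); J=np.linalg.inv(s.jac.T@s.jac)
    print(nm,s.x,np.round(s.fun,2),"sd",np.sqrt(np.diag(J)*2*s.cost/6))
E
python3 roll.py
```

```text
level [ 6.43280979e+00  9.07547638e+01 -6.92972391e-03  4.36457329e+00] [-0.29 -0.06  0.54  0.   -0.33 -0.01 -0.08 -0.46  0.18  0.51] sd [7.49206447 6.22155577 0.00981983 7.38526021]
rocked [ 8.35391081 89.23239426  0.2184574   6.57351559] [-0.13 -0.14  0.24  0.14  0.26 -0.02 -0.25 -0.5  -0.11  0.52] sd [5.91675538 4.9469534  0.00963048 5.8472607 ]
```

The side-view fit gives a roll change of 0.225 ± 0.013 rad, and the arm geometry gives 0.235. The net push of about +1.5 N fits a bar depth of about 5 mm. I'll let it settle and check that it stays stable.

Request:
{"op": "step_arm", "data": {"targets": [{"x": 0, "y": 0, "z": 0, "roll": 0}, {"x": 0, "y": 0, "z": 0, "roll": 0}, {"x": 0, "y": 0, "z": 0, "roll": 0}, {"x": 0, "y": 0, "z": 0, "roll": 0}, {"x": 0, "y": 0, "z": 0, "roll": 0}, {"x": 0, "y": 0, "z": 0, "roll": 0}, {"x": 0, "y": 0, "z": 0, "roll": 0}, {"x": 0, "y": 0, "z": 0, "roll": 0}, {"x": 0, "y": 0, "z": 0, "roll": 0}, {"x": 0, "y": 0, "z": 0, "roll": 0}]}}

```text
clock: 20.18
eef_pos: [603.5, 126.7, 271.8]
tcp_rot: [-1.934, -2.476, 0.0]
contact_force: [0.8, -1.7, 1.0]
width: 18.2
```

```bash
python3 - <<'E'
from h import *
f=[]
for i in range(12):
    if i==0: c,I,D=snap("side","s6")
    else: capture("side")
    o=get_obs(); f.append(o["contact_force"])
print(np.mean(f,0),np.std(f,0),o["eef_pos"],o["width"],o["clock"])
_,J,_=load("s5"); d=np.abs(I[80:190,190:275].astype(float)-J[80:190,190:275]).mean(); print("img diff",d)
cv2.imwrite("pics/s6c.png",cv2.resize(I[60:200,170:300,::-1],None,fx=4,fy=4,interpolation=cv2.INTER_CUBIC))
E
```

```text
[-0.06028459 -1.47801266  1.08014725] [0.31779096 0.2535634  0.47311222] [603.52574844 126.73990349 271.83778869] 17.891171377273086 20.775
img diff 1.7744741532976827
```

View pics/s6c.png

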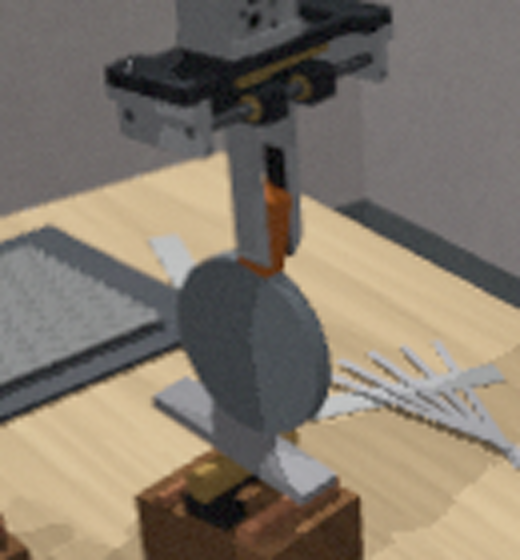

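```bash
python3 -c "
from cell import *
print(job_done())"
```

```text
the job is handed in; nothing more can be done
None
```

The gauge is off the rail, standing across the crest bar of the small brown former and rolled onto the red mark, still in the gripper. I handed the job in at about 21 s of the 58 s allowed. I could not see the pointer on the mark at the end, because no camera sees the dial face while the gauge is held, so that part rests on measured angles.

**What I did:**
1. I read the red mark from the wrist camera (about 0.235 rad).
2. I lifted the gauge 3 mm, slid it clear of the lips and carried it to the former.
3. I set it down level and square. The foot middle was within 0.7 mm of the bar, and the yaw matched the bar's 14°.
4. I rocked it sideways to the mark and held it there.

**Departure from your grip advice:** I gripped the handle across its 18 mm thickness, not the 26 mm width. The tool can only turn about the vertical, so the gauge had to pivot between the pads to roll.

**Last checks:**
- **Roll:** the arm geometry gives 0.235 rad and the side-camera fit gives 0.225 ± 0.013. The mark itself read 0.228 to 0.239 in the better picture. An earlier, steeper view gave a poorer value of about 0.21, which I did not use.
- **Press:** the average push was about +1.1 N on top of the gauge's roughly 4.3 N. That puts the bar about 4.5 mm down by force and about 5 mm by height, out of 10 mm.
- **Stability:** the pose held steady for 2 s. About 1.5 N of sideways force remained at the tool, with no visible slip.
- **Bystanders:** I did not touch the marker, stick or foil roll.

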